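# File the finished steel coupon and hold the welded one up to the inspection camera

## Robot

A 6-joint arm with a two-finger parallel gripper is mounted at the origin on the work surface. World frame = base frame: x ahead of the robot, y to its left, z up, the work surface at z = 0. Lengths are in m, angles in rad, forces in N, time in s.
With the tool pointing down it reaches from about 0.325 to 0.775 m from the base axis. Payload 5.5 kg.
Tool frame: the origin (TCP) lies where the fingers leave the gripper's body, on its centre line; the fingertips stand 73 mm ahead of it and the grasp point (between the pads) lies 54 mm ahead of it; x points along the fingers, y is the direction in which the jaws open and shut, and the axes are right-handed (so a half turn about x gives the same grasp; the last joint's range is limited). The gripper opens to 85 mm and grips with 20 to 120 N. Pads are 22 mm wide; open, the fingers measure 114 mm over their backs; the gripper's body (76 mm by 85 mm) begins 54 mm behind the grasp point. The pads swing forward as they close: fully open they stand 13 mm farther back than shut.
Start: joints at [-1.398, 0.091, 1.231, -0, 1.82, -0.057], TCP at [0.137, -0.584, 0.304] pointing down, gripper open.
Joint ranges: [-2.87, 2.87], [-0.86, 2.18], [0.17, 2.46], [-1.51, 4.65], [0.06, 2.69], [-2.65, 2.65]. Speed limits (rad/s): [2.57, 2.57, 3.01, 3.14, 3.14, 3.14].

## Interface

Orientations are given as a rotation vector (axis times angle).
In Python, from cell import bot, get_image, camera_info, job_done, silhouettes, spot_point gives the robot as it stands. The module is installed in compiled form; this text tells all that it offers.
- The arm moves only by the tool play_rows, never from a script. Its argument "steps" is one flat list of numbers, 7 for each row, row after row: the opening in per cent of the stroke, from 0 (shut) to 100 (fully open), then the shift along the tool's x, y, z in cm, then the turn, a rotation vector about the tool's x, y, z in rad. In form: [gripper, x, y, z, ax, ay, az, gripper, x, y, z, ax, ay, az, ...]. A call has exactly 8 rows; each row shifts and turns the commanded pose from where the row before left it, along the tool's axes as they then stand; what a row does not reach is not made up. A row lasts 1/8 s, in which the tool goes at most 62.5 mm and 10.7 degrees, less where a joint would pass 70% of its speed; a pose out of reach is approached as far as the arm can. A call with a gripper value outside its range is refused whole. The fingers move at their own pace and stop on an object; "newtons" is the grip in N (left out, the last holds). Time passes only in rows, so rows that do not move let the fingers close, or fill a call up. It gives the time, the measured TCP pose, the force and the opening at its end, in the units of the state.
- bot.observe(): the state, without advancing time (a new reading comes with each control period).
- get_image(name): name is "scene" or "top" or "wrist"; returns (picture, depth): 480x640x3 uint8, red, green, blue; 480x640 float32, m along the optical axis (not along the pixel's ray), 0 where there is no reading.
- camera_info(name): a dict with "fov_y" (degrees; the focal length in pixels is half the picture's height over the tangent of half this angle, whatever the lens; pixels are square), "cx", "cy" (the principal point, pixels), "world_to_cam" (4x4, takes a point from world to camera coordinates). Camera axes: x right, y up, looking along -z (the intrinsics and any distortion apply to the point x, -y, -z); pixel columns grow to the right and rows downward; lengths in m; the calibration is good to about 2 mm. A picture is of the moment at which its call begins: read the wrist's pose just before it. camera_info takes no time and is no camera call; for the wrist camera it gives the pose at the moment of the call.
- job_done(): hands the job in, once; it reports no verdict.
Trained networks look in the newest picture that a camera, given by its name, has taken for a name from the list of things; names that differ only in an ending like _2 or _b are one class to them, and where a whole thing is asked for, a point or a joint stands for the part that bears it (a point fixed in the world has none). Each returns a list of dicts, best first, with "conf" (0 to 1); they miss things now and then, are a little off and sometimes report something else, mostly with a low value. They report only what shows in the picture. A call takes as long as a camera call.
- silhouettes(camera, name): "mask" (480x640 bool, what is visible of it) and "box" ([left, top, right, bottom] in pixels, round what is visible of it).
- spot_point(camera, name): "at" ([column, row] in pixels: a listed point, or the origin of a listed thing).
The state is a dict: "time": time; "joint_pos": joint angles; "qd": joint speeds; "tau": joint torques, N m; "position": TCP position; "orientation": TCP orientation; "contact_force": force on the tool from outside, world axes, zero at the start; "moment": the same for the moment, N m; "gripper_width": finger opening in m.
Only numpy, scipy, OpenCV 4.12 (cv2) and the standard library are available. Lean on these libraries where they do the work, as an engineer would, in place of code of your own. Each camera call takes 0.05 s, during which the arm holds its last target.

## Task

We are photographing steel corrosion coupons: the one on the black mat is done, so lay it flat in the empty compartment of the white tray. Then lift the welded coupon out of the grey rack and hold it up to the inspection camera: upright with its hole at the top, the weld facing the lens squarely, and the middle of the coupon at lens height straight above the black cross on the camera's base plate; finish while still holding it there, steady in the air. Leave the other coupons and bench things where they are and do not touch the camera or its stand.

Things in the scene. Friction and masses are not known exactly. Their poses are not given: they have to be found in the camera images.
- flat_coupon: Plain steel strip, 100 x 32 x 8 mm, about 0.2 kg, with an 8 mm hole 10 mm from one end, lying alone on the black mat. Origin: centre of its underside; x along its length (hole towards +x), y across its width, z up. Both faces are alike; it may lie in the tray either way round.
- flat_middle (a point): The middle of this plain coupon, at half its thickness (4 mm); axes as the coupon's.
- mat: Thin black rubber mat, 100 x 170 x 2 mm, fixed to the bench; origin at the centre of its underside, its long side along y.
- tray: White plastic tray, 120 (x) x 214 (y) x 13 mm, fixed; origin: centre of underside. Three compartments, long along x, at y = -68, 0, +68 mm; which is empty varies. Each is 107 x 37 mm inside, floor 3 mm thick. Walls, 13 mm above the bench, stand only at the ends and along the last 21 mm of the sides: the middle 66 mm is open sideways, a finger channel across the whole tray.
- empty_liner: Brown paper liner, 102 x 34 x 1 mm, fixed on the tray floor in the middle of the empty compartment. Origin: centre of its underside, 3 mm above the bench; x along the compartment. A coupon lying home rests on it, its underside 4 mm above the bench. The other compartments have such liners under their coupons.
- rack: Grey plastic grooved rack, 150 (x) x 66 (y) x 32 mm, 172 mm over its end lugs, fixed; origin: centre of underside. Three cross slots at x = -48, 0, +48 mm, each 11 mm wide (x), 36 mm long (y), floor 6 mm above the bench, 26 mm deep. A coupon stands in each, 74 mm of it above the rack; which stands where varies.
- weld_coupon: Welded steel coupon in the rack, 8 (x) x 32 (y) x 100 (z) mm, about 0.2 kg, standing with its hole (10 mm below the top) up. A dark weld bead, 8 mm wide and 3 mm proud, in a brownish tint band, crosses the middle of one face only, the one towards +x. Origin: centre of its lower end. Its narrow edges, 32 mm apart along y, can be gripped from above.
- weld_middle (a point): The middle of the welded coupon, at half its thickness, 50 mm above its lower end; axes as the coupon's.
- camera_stand: Inspection camera, fixed; origin on the bench straight under the focus point; x points from there to the camera, so the lens looks along -x, level. White base plate 315 x 100 x 10 mm, from x = -45 to 270 mm, with a black cross marked over the origin. Ring light 80 mm across around the lens, its front at x = 120 mm; camera body 44 mm square; column 235 mm high at x = 250 mm.
- focus (a point): The camera's focus point in free air, 150 mm above the bench, level with the lens and straight above the cross; axes as the camera stand's (x towards the lens). The middle of the welded coupon belongs here.
- lens (a point): Middle of the lens's front, 126 mm from the focus point along the camera stand's x.
- plain_coupon: Bystander: plain steel coupon of the same size with no weld, standing in the rack; frame as the welded coupon's.
- crevice_coupon: Bystander: steel coupon of the same size with a white washer (23 mm) and a dark nut bolted through its middle on both faces, standing in the rack; frame as the welded coupon's.
- tray_coupon_b: Bystander: plain coupon lying in one compartment of the tray.
- tray_coupon_c: Bystander: another welded coupon, already filed, lying weld up in one compartment of the tray.
- beaker: Bystander: empty glass beaker, 84 mm wide, 118 mm high; origin at the centre of its base.
- brush: Bystander: small cleaning brush lying on the bench to the right of the rack.
- wash_bottle: Bystander: white plastic bottle, 72 mm wide, 170 mm high, beyond the mat.
- caliper: Bystander: steel caliper with a black slide, 200 mm long, lying flat on the bench, nearer the robot than the camera stand.
- jar: Bystander: small amber glass jar with a black cap, 56 mm wide, 70 mm high, beyond the mat.

How it is judged:
On the way, in this order (a step that is already met when the one before it is completed fails the run):
1. the coupon from the mat lies flat in the empty compartment of the tray, let go (horizontal distance between flat_middle and empty_liner below 0.006 m and z of flat_middle in the frame of empty_liner below 0.008 m and angle between the x axis of flat_coupon and the x axis of empty_liner, either way round below 0.1 rad and angle between the z axis of flat_coupon and the z axis of empty_liner, either way round below 0.06 rad and contact force between flat_coupon and the fingers below 0.1 N), for 0.2 s.
2. the welded coupon is lifted clear of the rack (z of weld_coupon in the frame of rack above 0.035 m and contact force between weld_coupon and the fingers above 1 N), for 0.1 s.
At the end, for the whole second after the job is handed in: The mat's coupon lies flat in the once empty compartment (6 mm, 0.1 rad). The gripper holds the welded coupon still in the air: middle within 18 mm of the focus point, hole up, within 0.14 rad of vertical, weld side to the lens and square to it within 0.17 rad (horizontal distance between flat_middle and empty_liner below 0.006 m and z of flat_middle in the frame of empty_liner below 0.008 m and angle between the x axis of flat_coupon and the x axis of empty_liner, either way round below 0.1 rad and angle between the z axis of flat_coupon and the z axis of empty_liner, either way round below 0.06 rad and distance between weld_middle and focus below 0.018 m and angle between weld_coupon's own z axis and vertical below 0.14 rad and angle between the x axis of weld_coupon and the x axis of camera_stand, either way round below 0.17 rad and x of lens in the frame of weld_coupon above 0.05 m and contact force between weld_coupon and the fingers above 1 N and contact force between weld_coupon and camera_stand below 0.1 N and linear speed of weld_coupon below 0.03 m/s and angular speed of weld_coupon below 0.3 rad/s and linear speed of flat_coupon below 0.02 m/s); the arm keeps its last pose, push and grip.
It fails at once if another coupon is moved more than 12 mm, or a bench thing more than 20 mm (distance of any of tray_coupon_b, tray_coupon_c, plain_coupon, crevice_coupon from where it was at the start of the episode above 0.012 m or distance of any of beaker, brush, wash_bottle, caliper, jar from where it was at the start of the episode above 0.02 m).
It fails at once if the camera or its stand is touched (contact force between camera_stand and anything else above 1 N).
It also fails if it takes over 56 s, if anything falls off the work surface, if the arm or the gripper's body presses on something with over 40 N, if the wrist force passes 120 N, or if a joint passes its speed limit or range.

## Working session

There is one attempt and no reset: what is moved stays moved. The work goes in short steps, Python scripts to look and compute and a tool call to move; the robot and the scene stay as the last step left them, time stands still between calls to the robot, and variables do not carry over. Pictures are saved under pics/ and viewed, and the job is handed in when it is done.

Besides the shell and the picture viewer there is one more tool, called after ">>>" as name(argument=value, ...) on one line, values as JSON. play_rows: Moves the arm, as the interface text tells. Its arguments: {"type":"object","properties":{"steps":{"type":"array","items":{"type":"number"}},"newtons":{"type":"number"}},"required":["steps"]}

```bash
mkdir -p pics
cat > h.py <<'E'
import numpy as np, cv2
from cell import bot, get_image, camera_info, job_done, silhouettes, spot_point
from scipy.spatial.transform import Rotation as R
def save(n,p): cv2.imwrite('pics/'+n+'.png', cv2.cvtColor(p,cv2.COLOR_RGB2BGR))
def ray(ci,u,v):
    f=240/np.tan(np.radians(ci['fov_y'])/2)
    T=np.linalg.inv(ci['world_to_cam'])
    d=np.array([(u-ci['cx'])/f,-(v-ci['cy'])/f,-1.])
    return T[:3,3],T[:3,:3]@d
def atz(ci,u,v,z):
    o,d=ray(ci,u,v); return o+d*(z-o[2])/d[2]
def cloud(ci,depth,mask):
    v,u=np.nonzero(mask&(depth>0)); f=240/np.tan(np.radians(ci['fov_y'])/2)
    T=np.linalg.inv(ci['world_to_cam']); z=depth[v,u]
    c=np.stack([(u-ci['cx'])/f*z,-(v-ci['cy'])/f*z,-z],1)
    return c@T[:3,:3].T+T[:3,3]
E
python3 - <<'E'
from h import *
for n in ('scene','top','wrist'):
    p,d=get_image(n); save(n+'0',p); ci=camera_info(n); print(n,ci)
    np.savez('pics/'+n+'0.npz',p=p,d=d)
s=bot.observe();print(s)
E
```

```text
scene {'fov_y': 48.82987379977175, 'cx': 310.7835600775569, 'cy': 243.1472898759949, 'world_to_cam': array([[ 0.44756854,  0.89420642,  0.00879128, -0.22372435],
       [-0.64771569,  0.31738544,  0.69262607,  0.31335343],
       [ 0.61656045, -0.31569189,  0.72124326, -1.69147101],
       [ 0.        ,  0.        ,  0.        ,  1.        ]])}
top {'fov_y': 49.56688335109995, 'cx': 324.45684469422434, 'cy': 238.03393434773176, 'world_to_cam': array([[ 0.02190576, -0.99954694, -0.02064114, -0.02031015],
       [ 0.99516147,  0.0198224 ,  0.09623265, -0.59202912],
       [-0.09577989, -0.02264932,  0.99514482, -1.17992152],
       [ 0.        ,  0.        ,  0.        ,  1.        ]])}
wrist {'fov_y': 58.33710177255676, 'cx': 312.46076288925235, 'cy': 244.28985601069377, 'world_to_cam': array([[ 0.22927633, -0.97335079, -0.00453943, -0.59952822],
       [ 0.93179063,  0.22083029, -0.28809756,  0.04005459],
       [ 0.28142243,  0.06182416,  0.9575903 , -0.38059201],
       [ 0.        ,  0.        ,  0.        ,  1.        ]])}
{'time': 0.15, 'joint_pos': array([-1.39769029e+00,  9.17207676e-02,  1.23159601e+00, -8.55010976e-06,
        1.81977883e+00, -5.67200842e-02]), 'qd': array([-0.00074349, -0.00145419, -0.00232085, -0.00076768, -0.0003298 ,
       -0.00026715]), 'tau': array([ 5.67909356e-04, -4.59373856e+01, -4.18523812e+01,  7.00692453e-06,
        9.63309169e-03, -4.19861351e-05]), 'position': array([ 0.13665365, -0.58413779,  0.30299714]), 'orientation': array([ 2.10023251,  0.24400718, -2.10043481]), 'contact_force': array([-0.47298018,  1.02124648,  0.17890586]), 'moment': array([ 0.00142384, -0.00707836, -0.01097708]), 'gripper_width': 0.08544189673359111}
```

View pics/scene0.png

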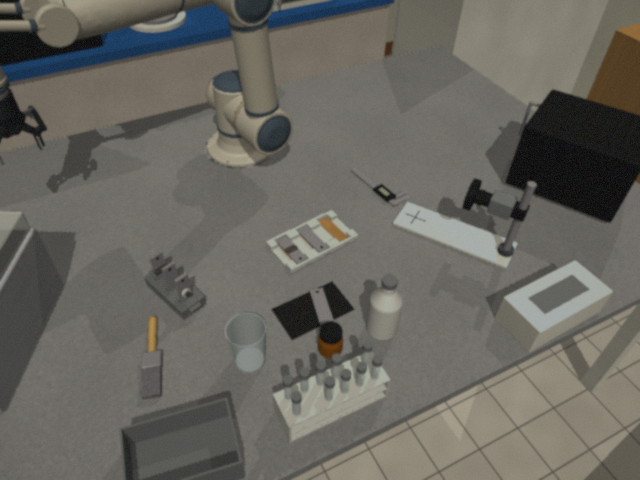

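View pics/top0.png

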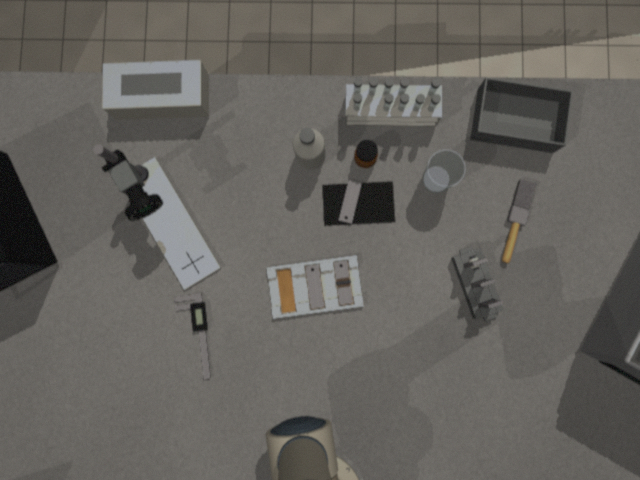

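View pics/wrist0.png

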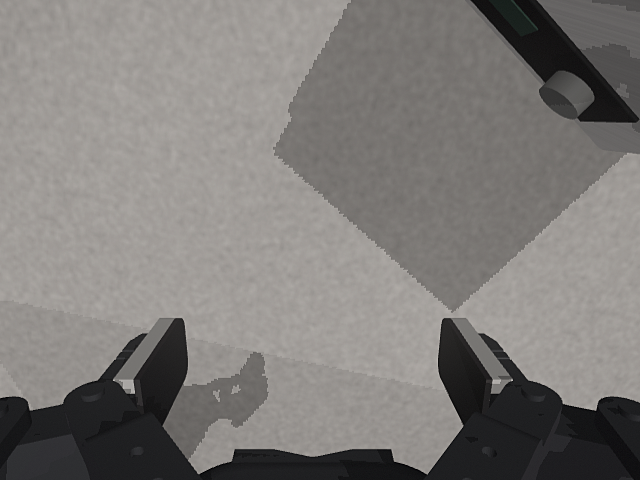

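The top view shows the flat coupon on the mat at about (350,203). The empty orange-lined compartment is at (286,290), the rack at (476,283) and the cross at (193,262).

Run:
```python
from h import *
for cam in ('top','scene'):
    p,d=get_image(cam); ci=camera_info(cam)
    for n,z in (('flat_coupon',.010),('tray',.013),('empty_liner',.004),('rack',.032),('weld_coupon',.106),('plain_coupon',.106),('crevice_coupon',.106),('camera_stand',.01),('mat',.002),('caliper',.01),('brush',.01),('beaker',.118),('wash_bottle',.17),('jar',.07)):
        r=silhouettes(cam,n)[:2]
        for x in r[:2]:
            m=x['mask']; c=cloud(ci,d,m)
            if len(c)<5: continue
            mx=cv2.minAreaRect((c[:,:2]*1000).astype(np.float32))
            print(cam,n,round(x['conf'],2),[int(q) for q in x['box']],'med',c.mean(0).round(3),'zmax',np.percentile(c[:,2],[2,50,98]).round(3),'rect',np.round(mx[0]),np.round(mx[1]),round(mx[2]))
    for n,z in (('flat_middle',.006),('weld_middle',.056),('focus',.15),('camera_stand',0.01),('lens',.15),('empty_liner',.003),('weld_coupon',.006)):
        r=spot_point(cam,n)
        for x in r[:2]: print(cam,n,round(x['conf'],2),np.round(x['at']),atz(ci,*x['at'],z).round(3))
```

```text
top flat_coupon 0.73 [341, 180, 359, 228] med [ 0.683 -0.066  0.009] zmax [0.003 0.009 0.014] rect [684. -67.] [ 33. 103.] 79
top tray 0.67 [267, 254, 361, 318] med [0.478 0.012 0.007] zmax [-0.002  0.006  0.016] rect [478.  14.] [125. 218.] 9
top empty_liner 0.94 [275, 268, 295, 314] med [0.468 0.081 0.003] zmax [-0.002  0.003  0.008] rect [469.  81.] [101.  35.] 9
top rack 0.97 [448, 248, 500, 319] med [ 0.494 -0.356  0.03 ] zmax [0.001 0.031 0.056] rect [ 498. -366.] [172.  78.] 20
top weld_coupon 0.58 [478, 297, 501, 310] med [ 0.451 -0.374  0.083] zmax [0.042 0.088 0.109] rect [ 452. -376.] [10. 34.] 19
top plain_coupon 0.6 [473, 278, 493, 286] med [ 0.495 -0.356  0.082] zmax [0.03  0.091 0.109] rect [ 495. -360.] [ 8. 31.] 22
top crevice_coupon 0.74 [463, 254, 486, 270] med [ 0.539 -0.341  0.078] zmax [0.032 0.07  0.109] rect [ 539. -347.] [32. 28.] 65
top crevice_coupon 0.18 [319, 180, 394, 227] med [ 0.679 -0.091  0.001] zmax [-0.004  0.001  0.006] rect [680. -87.] [101. 172.] 5
top camera_stand 0.88 [92, 145, 220, 291] med [0.632 0.363 0.058] zmax [0.004 0.011 0.215] rect [6
[... 4133 characters left out ...]
6.] [ 57. 161.] 58
scene jar 0.38 [309, 285, 332, 324] med [ 0.685 -0.068  0.009] zmax [0.004 0.009 0.013] rect [684. -67.] [ 32. 102.] 76
scene flat_middle 0.61 [322. 302.] [ 0.677 -0.058  0.006]
scene flat_middle 0.18 [314. 240.] [0.486 0.016 0.006]
scene weld_middle 0.73 [159. 269.] [ 0.453 -0.379  0.056]
scene weld_middle 0.57 [322. 304.] [ 0.714 -0.079  0.056]
scene camera_stand 0.87 [415. 220.] [0.543 0.297 0.01 ]
scene lens 0.77 [470. 190.] [0.625 0.378 0.15 ]
scene empty_liner 0.53 [334. 232.] [0.479 0.08  0.003]
scene empty_liner 0.15 [310. 307.] [ 0.674 -0.089  0.003]
scene weld_coupon 0.61 [162. 279.] [ 0.441 -0.378  0.006]
scene weld_coupon 0.56 [163. 269.] [ 0.409 -0.368  0.006]
```

```bash
cat >> h.py <<'E'
def plan(pos,Rt,s=None,rows=None,g=100,p0=None,R0=None):
    """tool-frame rows to go from current pose to pos,Rt"""
    if p0 is None:
        s=s or bot.observe(); p0=s['position']; R0=R.from_rotvec(s['orientation'])
    dp=np.array(pos)-p0; w=(R0.inv()*Rt).as_rotvec()
    n=rows or int(max(np.ceil(np.linalg.norm(dp)/.06),np.ceil(np.linalg.norm(w)/.17),1))
    print('dp',dp.round(4),'rotvec tool',w.round(3),'rows',n, 'turn/row',(w/n).round(3))
    for k in range(n):
        Rk=R0*R.from_rotvec(w*k/n)
        print((Rk.inv().apply(dp/n)*100).round(2).tolist())
def down(yaw):
    # tool x down, tool y (jaws) at heading yaw in world
    x=np.array([0,0,-1.]);y=np.array([np.cos(yaw),np.sin(yaw),0]);z=np.cross(x,y)
    return R.from_matrix(np.stack([x,y,z],1))
E
python3 - <<'E'
from h import *
s=bot.observe();Rt=R.from_rotvec(s['orientation']);print(Rt.as_matrix().round(3))
ci=camera_info('wrist');T=np.linalg.inv(ci['world_to_cam']);print(T.round(3))
print('cam in tool',Rt.inv().apply(T[:3,3]-s['position']).round(3))
for cam in ('top','scene'):
    p,d=get_image(cam); ci=camera_info(cam)
    for n in ('flat_coupon','empty_liner'):
        m=silhouettes(cam,n)[0]['mask']; c=cloud(ci,d,m)
        q=c[:,:2]-c[:,:2].mean(0); u,sv,vt=np.linalg.svd(q,full_matrices=False); a=vt[0]; a=a if a[0]>0 else -a
        print(cam,n,c.mean(0).round(4),np.degrees(np.arctan2(a[1],a[0])))
    if cam=='scene':
        save('scene_rack',cv2.resize(p[235:330,130:220],None,fx=6,fy=6,interpolation=cv2.INTER_CUBIC))
plan([.60,-.067,.26],down(np.radians(-105)))
plan([.60,-.067,.26],down(np.radians(75)))
E
```

```text
[[-0.     0.228 -0.974]
 [ 0.    -0.974 -0.228]
 [-1.    -0.     0.   ]]
[[ 0.229  0.932  0.281  0.207]
 [-0.973  0.22   0.063 -0.569]
 [-0.003 -0.288  0.958  0.374]
 [ 0.     0.     0.     1.   ]]
cam in tool [-0.07   0.001 -0.072]
top flat_coupon [ 0.6826 -0.0662  0.0093] -11.484092788284274
top empty_liner [0.4689 0.0805 0.0031] 9.715485697380569
scene flat_coupon [ 0.6862 -0.0678  0.0085] -15.53861301309269
scene empty_liner [0.4679 0.0802 0.0024] 9.471013190671353
dp [ 0.4633  0.5172 -0.0439] rotvec tool [0.492 0.    0.   ] rows 12 turn/row [0.041 0.    0.   ]
[0.37, -3.32, -4.74]
[0.37, -3.51, -4.6]
[0.37, -3.69, -4.45]
[0.37, -3.87, -4.3]
[0.37, -4.05, -4.14]
[0.37, -4.21, -3.97]
[0.37, -4.37, -3.79]
[0.37, -4.52, -3.61]
[0.37, -4.67, -3.42]
[0.37, -4.8, -3.23]
[0.37, -4.93, -3.03]
[0.37, -5.05, -2.82]
dp [ 0.4633  0.5172 -0.0439] rotvec tool [-2.65 -0.    0.  ] rows 16 turn/row [-0.166 -0.     0.   ]
[0.27, -2.49, -3.56]
[0.27, -1.87, -3.92]
[0.27, -1.2, -4.17]
[0.27, -0.49, -4.31]
[0.27, 0.23, -4.33]
[0.27, 0.94, -4.24]
[0.27, 1.62, -4.03]
[0.27, 2.26, -3.7]
[0.27, 2.84, -3.28]
[0.27, 3.35, -2.76]
[0.27, 3.76, -2.18]
[0.27, 4.06, -1.53]
[0.27, 4.26, -0.84]
[0.27, 4.34, -0.12]
[0.27, 4.3, 0.59]
[0.27, 4.14, 1.3]
```

View pics/scene_rack.png

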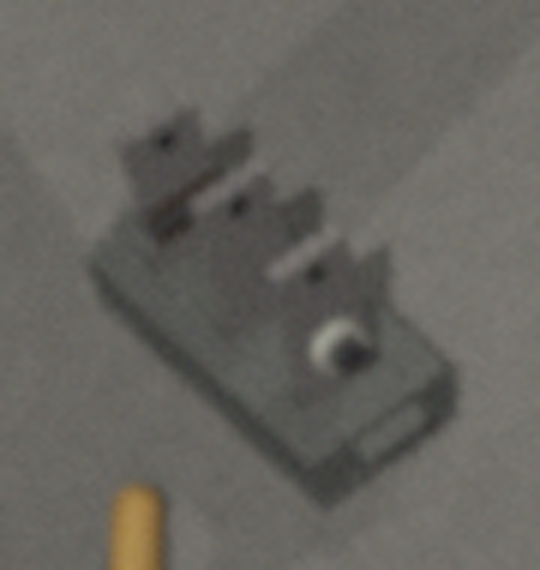

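The scene crop shows the weld as a dark band near (170,215) on the left-hand coupon, on its +x face. Next I'll move above the mat coupon.

Run:
```python
from h import *
plan([.66,-.06,.25],down(np.radians(-104)),rows=15)
```

```text
dp [ 0.5233  0.5242 -0.0539] rotvec tool [0.474 0.    0.   ] rows 15 turn/row [0.032 0.    0.   ]
[0.36, -2.61, -4.19]
[0.36, -2.74, -4.11]
[0.36, -2.87, -4.02]
[0.36, -2.99, -3.93]
[0.36, -3.12, -3.83]
[0.36, -3.24, -3.73]
[0.36, -3.35, -3.63]
[0.36, -3.46, -3.52]
[0.36, -3.57, -3.41]
[0.36, -3.68, -3.29]
[0.36, -3.78, -3.17]
[0.36, -3.88, -3.05]
[0.36, -3.98, -2.93]
[0.36, -4.07, -2.8]
[0.36, -4.15, -2.67]
```

>>> play_rows(steps=[100,0.36,-2.6,-4.2,0.032,0,0,100,0.36,-2.7,-4.1,0.032,0,0,100,0.36,-2.9,-4.0,0.032,0,0,100,0.36,-3.0,-3.9,0.032,0,0,100,0.36,-3.1,-3.8,0.032,0,0,100,0.36,-3.2,-3.7,0.032,0,0,100,0.36,-3.35,-3.6,0.032,0,0,100,0.36,-3.5,-3.5,0.032,0,0])

```text
time: 3.65
position: [0.4156, -0.3042, 0.2752]
orientation: [-2.208, 0.031, 2.207]
contact_force: [0.2, 0.0, -0.2]
gripper_width: 0.0853
```

>>> play_rows(steps=[100,0.36,-3.6,-3.4,0.032,0,0,100,0.36,-3.7,-3.3,0.032,0,0,100,0.36,-3.8,-3.2,0.032,0,0,100,0.36,-3.9,-3.05,0.032,0,0,100,0.36,-4.0,-2.9,0.032,0,0,100,0.36,-4.1,-2.8,0.032,0,0,100,0.36,-4.15,-2.7,0.032,0,0,100,0,0,0,0,0,0])

```text
time: 4.65
position: [0.6617, -0.0576, 0.2477]
orientation: [-2.087, 0.258, 2.093]
contact_force: [0.0, -0.9, 0.1]
gripper_width: 0.0851
```

```bash
cat > w.py <<'E'
from h import *
import sys
def wl(tag,names):
    s=bot.observe(); ci=camera_info('wrist'); p,d=get_image('wrist'); save(tag,p)
    np.savez('pics/'+tag+'.npz',p=p,d=d,w=ci['world_to_cam'])
    print(s['time'],s['position'].round(4),np.degrees(np.arctan2(*R.from_rotvec(s['orientation']).as_matrix()[[1,0],1])).round(2),R.from_rotvec(s['orientation']).as_matrix()[:,0].round(3))
    for n in names:
        r=silhouettes('wrist',n)
        for x in r[:2]:
            c=cloud(ci,d,x['mask'])
            if len(c)<20: continue
            q=c[:,:2]-c[:,:2].mean(0); a=np.linalg.svd(q,full_matrices=False)[2][0]; a=a if a[0]>0 else -a
            z=np.median(c[:,2])
            pts=np.argwhere(x['mask'])[:,::-1]
            h=[cv2.approxPolyDP(max(cv2.findContours(x['mask'].astype(np.uint8),0,2)[0],key=cv2.contourArea),6,True)]
            k=c[abs(c[:,2]-z)<.004]
            mr=cv2.minAreaRect((k[:,:2]*1e4).astype(np.float32))
            print(n,round(x['conf'],2),[int(b) for b in x['box']],'mean',c.mean(0).round(4),'zmed',z.round(4),'ang',np.degrees(np.arctan2(a[1],a[0])).round(2),'rect',(np.array(mr[0])/10).round(1),(np.array(mr[1])/10).round(1),round(mr[2],1))
    return s,ci,p,d
E
python3 - <<'E'
from w import *
wl('w1',['flat_coupon','mat'])
E
```

```text
4.65 [ 0.6617 -0.0576  0.2477] -104.12 [-0.003  0.001 -1.   ]
flat_coupon 0.83 [294, 112, 339, 254] mean [ 0.685  -0.0663  0.0102] zmed 0.0104 ang -12.78 rect [682.7 -65.7] [ 32.1 100.1] 77.4
mat 0.76 [210, 72, 471, 274] mean [ 0.6823 -0.093   0.0023] zmed 0.0023 ang -87.44 rect [679.6 -85.7] [101.5 172.4] 3.9
```

View pics/w1.png

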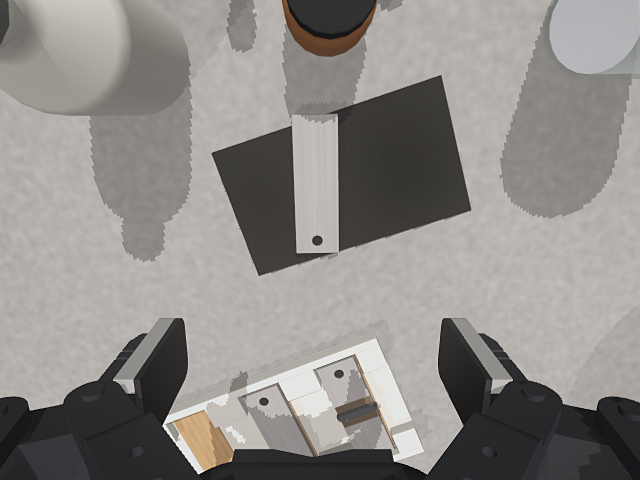

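The wrist view shows the coupon at columns 294–339, rows 112–254. The fitted rectangle is 32.1 x 100.1 mm, which matches the given size.

Run:
```python
from h import *
plan([.6827,-.0657,.105],down(np.radians(-102.6)),rows=4)
plan([.6827,-.0657,.077],down(np.radians(-102.6)),rows=6)
```

```text
dp [ 0.0226 -0.0048 -0.1449] rotvec tool [-0.03  0.   -0.  ] rows 4 turn/row [-0.008  0.    -0.   ]
[3.62, -0.03, -0.58]
[3.62, -0.02, -0.58]
[3.62, -0.02, -0.58]
[3.62, -0.01, -0.58]
dp [ 0.0226 -0.0048 -0.1729] rotvec tool [-0.03  0.   -0.  ] rows 6 turn/row [-0.005  0.    -0.   ]
[2.88, -0.02, -0.39]
[2.88, -0.02, -0.39]
[2.88, -0.01, -0.39]
[2.88, -0.01, -0.39]
[2.88, -0.01, -0.39]
[2.88, -0.01, -0.39]
```

>>> play_rows(steps=[55,2.5,0,-0.6,-0.008,0,0,55,2.5,0,-0.6,-0.008,0,0,55,2.5,0,-0.58,-0.008,0,0,55,2.5,0,-0.56,-0.006,0,0,55,2.5,0,0,0,0,0,55,1.5,-0.06,0,0,0,0,55,0,0,0,0,0,0,55,0,0,0,0,0,0])

```text
time: 5.8
position: [0.6835, -0.0659, 0.1116]
orientation: [-2.107, 0.233, 2.103]
contact_force: [0.1, 0.5, -0.2]
gripper_width: 0.0465
```

Run:
```python
from w import *
wl('w2',['flat_coupon'])
plan([.6827,-.0657,.077],down(np.radians(-102.6)),rows=2)
print(bot.observe()['gripper_width'])
```

```text
5.8 [ 0.6835 -0.0659  0.1116] -102.64 [ 0.002 -0.    -1.   ]
flat_coupon 0.81 [273, 172, 351, 393] mean [ 0.6874 -0.0672  0.0104] zmed 0.0104 ang -12.64 rect [682.9 -66.2] [ 32.1 100.3] 77.3
dp [-0.001  -0.     -0.0348] rotvec tool [-0.    -0.003  0.   ] rows 2 turn/row [-0.    -0.001  0.   ]
[1.74, 0.01, 0.06]
[1.74, 0.01, 0.05]
0.04704978927517781
```

View pics/w2.png

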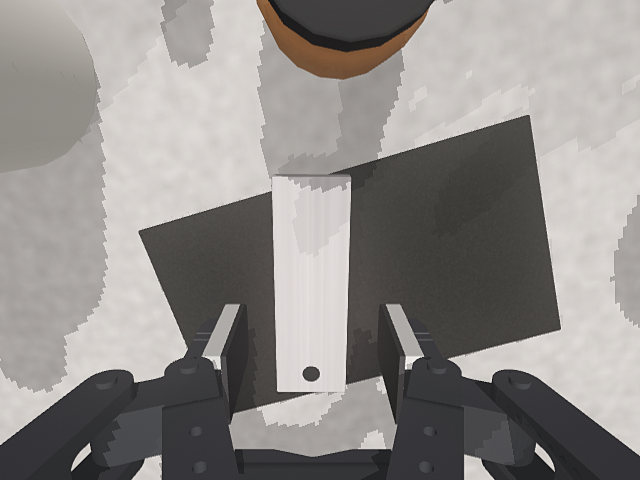

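The coupon is centred between the fingers: coupon column about 312, finger mid-line about 313. I'll descend and grip.

>>> play_rows(newtons=50, steps=[55,1.7,0,0.05,0,0,0,55,1.7,0,0.05,0,0,0,55,0,0,0,0,0,0,10,0,0,0,0,0,0,10,0,0,0,0,0,0,10,0,0,0,0,0,0,10,0,0,0,0,0,0,10,0,0,0,0,0,0])

```text
time: 6.9
position: [0.6821, -0.0652, 0.0757]
orientation: [-2.105, 0.233, 2.105]
contact_force: [-0.4, -0.0, -2.8]
gripper_width: 0.0303
```

Run:
```python
from w import *
wl('w3',['flat_coupon'])
print(bot.observe()['gripper_width'],bot.observe()['contact_force'])
```

```text
6.9 [ 0.6821 -0.0652  0.0757] -102.61 [-0.  0. -1.]
flat_coupon 0.76 [262, 180, 368, 445] mean [ 0.6889 -0.068   0.0111] zmed 0.0112 ang -12.63 rect [682.9 -67. ] [ 32.7 101.5] 77.4
0.030388237530234747 [ 0.30702648 -0.07053687 -1.50784137]
```

View pics/w3.png

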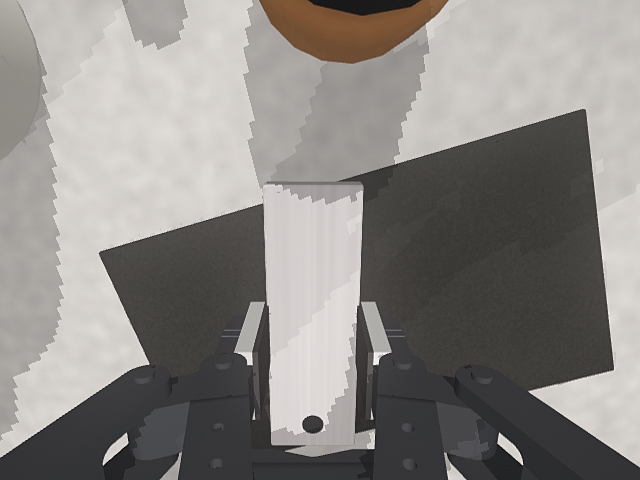

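Gripped, opening 30 mm. I'll lift, then go to a viewpoint behind the tray.

Run:
```python
from h import *
s=bot.observe();p0=s['position']+[0,0,.1];
plan([.40,.064,.25],down(np.radians(-80.4)),rows=8,p0=p0,R0=down(np.radians(-102.6)))
```

```text
dp [-0.2822  0.1292  0.0742] rotvec tool [-0.387  0.     0.   ] rows 8 turn/row [-0.048  0.     0.   ]
[-0.93, -0.81, 3.79]
[-0.93, -0.99, 3.75]
[-0.93, -1.17, 3.7]
[-0.93, -1.35, 3.64]
[-0.93, -1.52, 3.57]
[-0.93, -1.69, 3.49]
[-0.93, -1.86, 3.4]
[-0.93, -2.02, 3.31]
```

>>> play_rows(steps=[10,-1,0,0,0,0,0,10,-4,0,0,0,0,0,10,-5,0,0,0,0,0,10,-0.93,-0.8,3.8,-0.048,0,0,10,-0.93,-1.0,3.75,-0.048,0,0,10,-0.93,-1.15,3.7,-0.048,0,0,10,-0.93,-1.35,3.65,-0.048,0,0,10,-0.93,-1.5,3.6,-0.048,0,0])

```text
time: 8.0
position: [0.5043, 0.0159, 0.2238]
orientation: [2.213, 0.024, -2.209]
contact_force: [0.7, 1.0, -1.3]
gripper_width: 0.0305
```

>>> play_rows(steps=[10,-0.93,-1.7,3.5,-0.048,0,0,10,-0.93,-1.85,3.4,-0.048,0,0,10,-0.93,-2.0,3.3,-0.048,0,0,10,0,0,0,0,0,0,10,0,0,0,0,0,0,10,0,0,0,0,0,0,10,0,0,0,0,0,0,10,0,0,0,0,0,0])

```text
time: 9.0
position: [0.4, 0.0637, 0.2499]
orientation: [2.135, 0.175, -2.137]
contact_force: [0.8, 0.6, -1.6]
gripper_width: 0.0306
```

Run:
```python
from w import *
s,ci,p,d=wl('w4',['empty_liner','flat_coupon','tray'])
print(s['gripper_width'],s['contact_force'])
```

```text
9.0 [0.4    0.0637 0.2499] -80.65 [-0.001 -0.    -1.   ]
empty_liner 0.84 [279, 37, 330, 180] mean [0.4736 0.0816 0.0049] zmed 0.0043 ang 9.04 rect [471.5  81.3] [96.4 35.2] 9.2
empty_liner 0.45 [264, 181, 364, 446] mean [0.4069 0.0639 0.1852] zmed 0.1853 ang 9.31 rect [401.2  62.9] [101.1  32.2] 9.4
flat_coupon 0.97 [262, 180, 364, 447] mean [0.4069 0.0638 0.1851] zmed 0.1853 ang 9.43 rect [401.3  62.9] [101.   32.2] 9.4
tray 0.77 [242, 21, 575, 206] mean [0.487  0.0128 0.0079] zmed 0.0049 ang -85.44 rect [479.4  12.4] [125.  222.1] 8.2
0.030565070598812118 [ 0.78797618  0.55756611 -1.62360567]
```

View pics/w4.png

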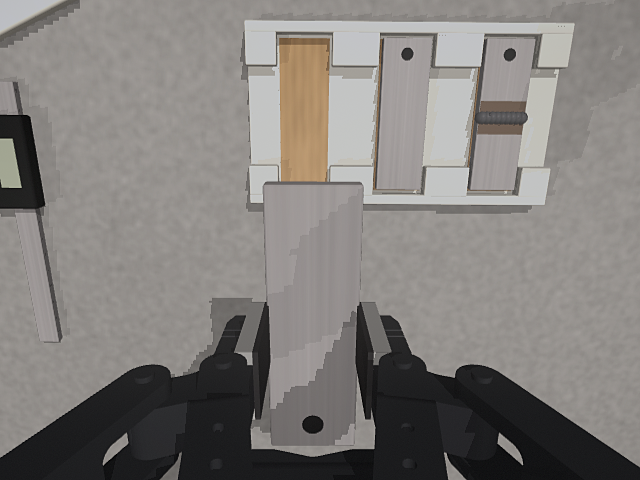

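The wrist view shows the liner at columns 279–330, rows 37–182, with its near end hidden by the held coupon. I'll refine it by colour.

Run:
```python
from h import *
z=np.load('pics/w4.npz');p=z['p'].astype(int);d=z['d'];ci=camera_info('wrist');ci['world_to_cam']=z['w']
m=(p[...,0]-p[...,2]>50); m[:30]=0;m[183:]=0;m[:,:260]=0;m[:,345:]=0
print(m.sum(),np.argwhere(m).min(0),np.argwhere(m).max(0))
v,u=np.nonzero(m); P=np.array([atz(ci,a,b,.004) for a,b in zip(u,v)])
for ang in (8.4,8.9,9.2,9.5,10,):
    a=np.radians(ang);ex=np.array([np.cos(a),np.sin(a)]);ey=np.array([-ex[1],ex[0]])
    X=P[:,:2]@ex;Y=P[:,:2]@ey; print(ang,'len',np.ptp(X)*1e3,'wid',np.percentile(Y,98)-np.percentile(Y,2),np.ptp(Y))
a=np.radians(9.3);ex=np.array([np.cos(a),np.sin(a)]);ey=np.array([-ex[1],ex[0]]);X=P[:,:2]@ex;Y=P[:,:2]@ey
bins=np.arange(X.min(),X.max()-.003,.008)
ctr=[(b,(Y[(X>=b)&(X<b+.008)].min()+Y[(X>=b)&(X<b+.008)].max())/2) for b in bins]
ctr=np.array(ctr);f=np.polyfit(ctr[:,0],ctr[:,1],1);print('slope deg',9.3+np.degrees(f[0]),(ctr[:,1]*1e3).round(1))
xc=X.max()-.051; c=ex*xc+ey*np.polyval(f,xc);print('centre by far end',c.round(4), 'tray wall: ')
# tray outline, white at top z=.013
m=(p.min(2)>150);m[210:]=0;m[:,:235]=0
lab=cv2.connectedComponentsWithStats(m.astype(np.uint8));k=lab[2][1:,4].argmax()+1
mm=silhouettes('wrist','tray')[0]['mask']
cnt=max(cv2.findContours(mm.astype(np.uint8),0,2)[0],key=cv2.contourArea)
Q=np.array([atz(ci,a,b,.013)[:2] for a,b in cnt[:,0]])
r=cv2.minAreaRect((Q*1e4).astype(np.float32));print('tray',np.array(r[0])/10,np.array(r[1])/10,r[2])
p,d=get_image('top');p=p.astype(int);ci=camera_info('top')
m=(p[...,0]-p[...,2]>40)&(np.indices(p.shape[:2])[0]>255)&(np.indices(p.shape[:2])[0]<330)&(np.indices(p.shape[:2])[1]>265)&(np.indices(p.shape[:2])[1]<310)
v,u=np.nonzero(m);Q=np.array([atz(ci,a,b,.004)[:2] for a,b in zip(u,v)]);r=cv2.minAreaRect((Q*1e4).astype(np.float32));print('top',np.array(r[0])/10,np.array(r[1])/10,r[2])
```

```text
6846 [ 38 279] [181 329]
8.4 len 95.90408276880675 wid 0.03223675606749228 0.03456556716554045
8.9 len 95.91819360923259 wid 0.032400096597018625 0.033915727168276746
9.2 len 95.92315397905531 wid 0.03230688139505515 0.03392738264300067
9.5 len 95.96680424030879 wid 0.03234213380941986 0.03432369992693657
10 len 96.23220424217754 wid 0.03245443712255017 0.035142143709766135
slope deg 9.050034367860606 [4.5 4.1 4.1 4.1 4.3 4.4 4.  4.  3.9 3.9 4.2 3.9]
centre by far end [0.4685 0.0809] tray wall: 
tray [479.17773438  14.18016357] [120.7243042  214.30922852] 8.796440124511719
top [472.31083984  81.15571289] [93.15636597 32.54214478] 9.37834358215332
```

Run:
```python
from h import *
plan([.4678,.0814,.105],down(np.radians(-81)),rows=4)
```

```text
dp [ 0.068   0.0175 -0.1453] rotvec tool [ 0.007  0.    -0.   ] rows 4 turn/row [ 0.002  0.    -0.   ]
[3.63, -0.16, -1.75]
[3.63, -0.16, -1.75]
[3.63, -0.16, -1.75]
[3.63, -0.16, -1.75]
```

>>> play_rows(steps=[10,3,-0.16,-1.75,0.002,0,0,10,3,-0.16,-1.75,0.002,0,0,10,3,-0.16,-1.75,0.002,0,0,10,3,-0.16,-1.75,0.001,0,0,10,2.53,0,0,0,0,0,10,0,0,0,0,0,0,10,0,0,0,0,0,0,10,0,0,0,0,0,0])

```text
time: 10.3
position: [0.4686, 0.0815, 0.1068]
orientation: [2.143, 0.168, -2.137]
contact_force: [0.4, -1.1, -1.4]
gripper_width: 0.0303
```

Run:
```python
from w import *
s,ci,p,d=wl('w5',['empty_liner','flat_coupon'])
plan([.4678,.0814,.078],down(np.radians(-81)),rows=2)
```

```text
10.3 [0.4686 0.0815 0.1068] -81.02 [ 0.003  0.    -1.   ]
empty_liner 0.66 [272, 169, 356, 182] mean [0.5174 0.0881 0.0054] zmed 0.0043 ang -81.26 rect [517.4  88. ] [ 4.6 34.3] 9.2
flat_coupon 0.66 [265, 181, 364, 448] mean [0.4758 0.0817 0.0422] zmed 0.0422 ang 8.97 rect [469.8  80.7] [101.4  32.1] 8.9
dp [-0.0005 -0.     -0.0281] rotvec tool [-0.    -0.002 -0.   ] rows 2 turn/row [-0.    -0.001 -0.   ]
[1.4, -0.0, 0.03]
[1.4, -0.0, 0.02]
```

View pics/w5.png

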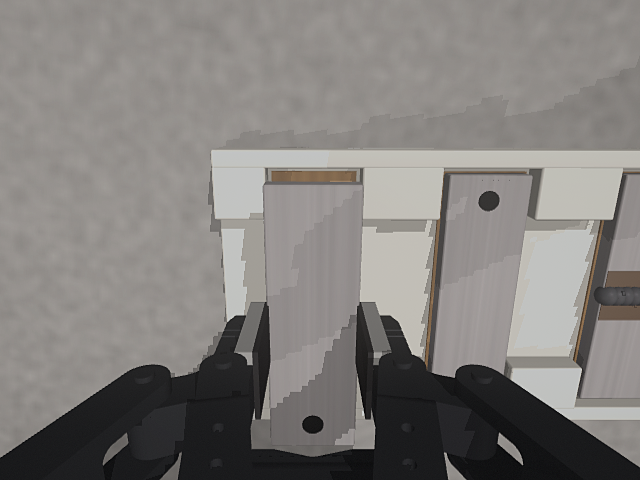

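Aligned: in this same view the coupon axis and liner axis agree laterally to about 0.2 mm. I'll lower and release.

>>> play_rows(steps=[10,1.4,0,0.03,0,0,0,10,1.0,0,0.03,0,0,0,10,0.4,0,0,0,0,0,10,0,0,0,0,0,0,10,0,0,0,0,0,0,50,0,0,0,0,0,0,50,0,0,0,0,0,0,50,0,0,0,0,0,0])

```text
time: 11.45
position: [0.4674, 0.0813, 0.077]
orientation: [2.14, 0.168, -2.14]
contact_force: [0.2, 0.1, -0.5]
gripper_width: 0.043
```

>>> play_rows(steps=[50,0,0,0,0,0,0,50,-1,0,0,0,0,0,50,-5,0,0,0,0,0,50,-5,0,2,0,0,0,50,-5,0,3,0,0,0,50,0,0,2,0,0,0,50,0,0,0,0,0,0,50,0,0,0,0,0,0])

```text
time: 12.45
position: [0.3984, 0.0704, 0.2367]
orientation: [2.14, 0.168, -2.14]
contact_force: [-0.9, -0.5, 0.2]
gripper_width: 0.0429
```

Run:
```python
from w import *
s,ci,p,d=wl('w6',['flat_coupon','tray'])
```

```text
12.45 [0.3984 0.0704 0.2367] -81.02 [-0.  0. -1.]
flat_coupon 0.75 [287, 32, 340, 196] mean [0.4709 0.0817 0.0123] zmed 0.0123 ang 8.82 rect [468.4  81.2] [100.1  32. ] 8.9
tray 0.85 [251, 15, 598, 209] mean [0.4835 0.0161 0.0081] zmed 0.0083 ang -80.88 rect [479.3  13.5] [120.3 214.6] 8.9
tray 0.2 [1, 0, 66, 36] mean [0.5018 0.2694 0.0093] zmed 0.0102 ang -61.75 rect [505.4 269.8] [14.3 47. ] 32.5
```

View pics/w6.png

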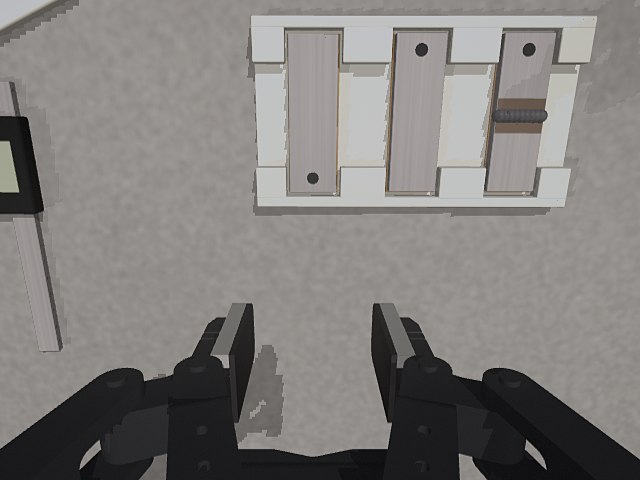

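The coupon lies home, fitted at (468.4, 81.2) mm with its top at z = 12.3 mm. In the picture it is at columns 287–340, rows 32–196. Next is the rack.

Run:
```python
from h import *
plan([.43,-.385,.28],down(np.radians(-70)),rows=11)
```

```text
dp [ 0.0316 -0.4554  0.0438] rotvec tool [-0.192  0.002  0.   ] rows 11 turn/row [-0.017  0.     0.   ]
[-0.4, 4.13, 0.36]
[-0.4, 4.13, 0.44]
[-0.4, 4.12, 0.51]
[-0.4, 4.11, 0.58]
[-0.4, 4.1, 0.65]
[-0.4, 4.09, 0.72]
[-0.4, 4.07, 0.79]
[-0.4, 4.06, 0.86]
[-0.4, 4.04, 0.94]
[-0.4, 4.03, 1.01]
[-0.4, 4.01, 1.08]
```

>>> play_rows(steps=[60,-0.4,4.1,0.36,-0.017,0,0,60,-0.4,4.1,0.44,-0.017,0,0,60,-0.4,4.1,0.5,-0.017,0,0,60,-0.4,4.1,0.6,-0.017,0,0,60,-0.4,4.1,0.65,-0.017,0,0,60,-0.4,4.1,0.7,-0.017,0,0,60,-0.4,4.1,0.8,-0.017,0,0,60,-0.4,4.1,0.9,-0.017,0,0])

```text
time: 13.6
position: [0.4205, -0.2625, 0.2682]
orientation: [2.063, 0.306, -2.065]
contact_force: [0.3, -0.0, -0.4]
gripper_width: 0.0511
```

>>> play_rows(steps=[60,-0.4,4,0.95,-0.017,0,0,60,-0.4,4,1.0,-0.017,0,0,60,-0.4,4,1.1,-0.017,0,0,60,0,0,0,0,0,0,60,0,0,0,0,0,0,60,0,0,0,0,0,0,60,0,0,0,0,0,0,60,0,0,0,0,0,0])

```text
time: 14.6
position: [0.4279, -0.3839, 0.2813]
orientation: [2.034, 0.353, -2.034]
contact_force: [0.2, -1.1, 0.2]
gripper_width: 0.0514
```

Run:
```python
from w import *
s,ci,p,d=wl('w7',['weld_coupon','plain_coupon','crevice_coupon','rack'])
print(spot_point('wrist','weld_middle')[:2])
```

```text
14.6 [ 0.4279 -0.3839  0.2813] -70.26 [ 0. -0. -1.]
weld_coupon 0.77 [287, 179, 341, 211] mean [ 0.4525 -0.3771  0.0866] zmed 0.0961 ang -71.06 rect [ 453.8 -376.6] [ 0.8 30.3] 20.2
plain_coupon 0.81 [288, 108, 345, 124] mean [ 0.4951 -0.3618  0.1053] zmed 0.1062 ang -70.56 rect [ 495.  -361.7] [ 7.4 31.9] 19.8
rack 0.94 [264, 0, 365, 233] mean [ 0.4964 -0.3609  0.0321] zmed 0.0323 ang 20.04 rect [ 490.4 -363.2] [159.9  66.2] 19.8
[{'at': [317.2, 189.4], 'conf': 0.85}]
```

View pics/w7.png

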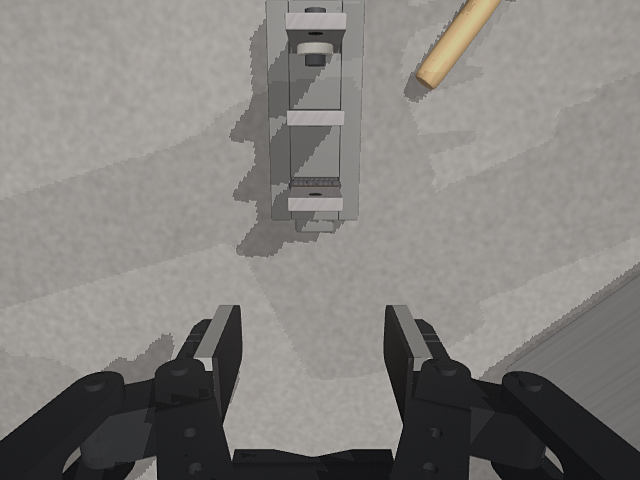

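The wrist view shows the weld coupon's top at about (315,204), with the weld bead on its +x (upper) side at row 182. The rack is aligned at 19.8°.

Run:
```python
from h import *
z=np.load('pics/w7.npz');d=z['d'];ci=camera_info('wrist');ci['world_to_cam']=z['w']
for nm,(r0,r1) in {'weld':(188,220),'plain':(100,130),'crev':(5,35)}.items():
    m=np.zeros(d.shape,bool);m[r0:r1,270:360]=1
    c=cloud(ci,d,m);c=c[abs(c[:,2]-.106)<.0035]
    r=cv2.minAreaRect((c[:,:2]*1e4).astype(np.float32));print(nm,len(c),np.median(c[:,2]),np.array(r[0])/10,np.array(r[1])/10,r[2])
plan([.4524,-.3772,.2],down(np.radians(-70.2)),rows=2)
# camera stand from top
p,dd=get_image('top');ci=camera_info('top');save('top_stand',cv2.resize(p[140:300,90:230],None,fx=4,fy=4,interpolation=cv2.INTER_CUBIC))
```

```text
weld 769 0.1062090516158746 [ 450.13457031 -377.95593262] [ 8.04554901 31.50114136] 20.000003814697266
plain 869 0.10625754749472943 [ 494.96635742 -361.7182373 ] [ 7.40539017 31.86863098] 19.871978759765625
crev 1126 0.10620817981462853 [ 540.07124023 -345.62595215] [ 8.31917877 31.67626648] 19.609359741210938
dp [ 0.0246  0.0072 -0.081 ] rotvec tool [-0.002 -0.    -0.   ] rows 2 turn/row [-0.001 -0.    -0.   ]
[4.05, 0.08, -1.28]
[4.05, 0.08, -1.28]
```

View pics/top_stand.png

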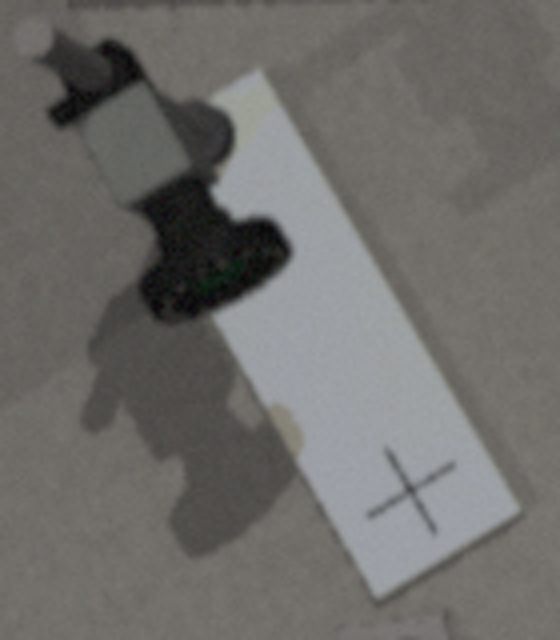

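>>> play_rows(steps=[60,1,0.1,-1.15,0,0,0,60,3,0.1,-1.15,0,0,0,60,4,0,0,0,0,0,60,3,0,0,0,0,0,60,1,0,0,0,0,0,60,0,0,0,0,0,0,60,0,0,0,0,0,0,60,0,0,0,0,0,0])

```text
time: 15.95
position: [0.4506, -0.379, 0.1627]
orientation: [2.036, 0.351, -2.032]
contact_force: [0.2, -0.7, 1.4]
gripper_width: 0.051
```

Run:
```python
from w import *
s,ci,p,d=wl('w8',[])
z=np.load('pics/w8.npz');m=np.zeros(d.shape,bool);m[150:,240:400]=1
c=cloud(ci,d,m);c=c[abs(c[:,2]-.106)<.0035]
r=cv2.minAreaRect((c[:,:2]*1e4).astype(np.float32));print(len(c),np.array(r[0])/10,np.array(r[1])/10,r[2])
plan([.4501,-.378,.138],down(np.radians(-70.1)),rows=1)
```

```text
15.95 [ 0.4506 -0.379   0.1627] -70.3 [ 0.002 -0.002 -1.   ]
5763 [ 471.1949707  -378.40048828] [64.83463745 46.33212585] 19.790748596191406
dp [-0.0004  0.001  -0.0244] rotvec tool [-0.004 -0.001 -0.002] rows 1 turn/row [-0.004 -0.001 -0.002]
[2.44, -0.11, 0.01]
```

View pics/w8.png

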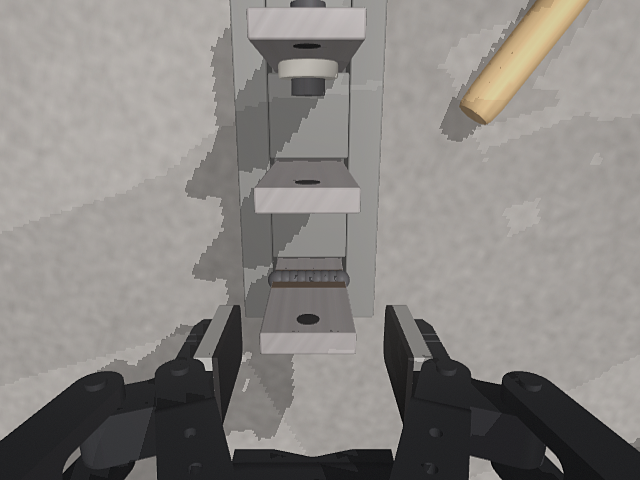

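>>> play_rows(newtons=60, steps=[60,1.2,-0.06,0,-0.002,0,0,60,1.2,-0.06,0,-0.002,0,0,60,0,0,0,0,0,0,10,0,0,0,0,0,0,10,0,0,0,0,0,0,10,0,0,0,0,0,0,10,0,0,0,0,0,0,10,0,0,0,0,0,0])

```text
time: 17.0
position: [0.4498, -0.3775, 0.1371]
orientation: [2.032, 0.357, -2.032]
contact_force: [0.0, -0.4, -0.0]
gripper_width: 0.0311
```

Run:
```python
from w import *
s,ci,p,d=wl('w9',[])
print(s['gripper_width'],s['contact_force'],s['moment'])
```

```text
17.0 [ 0.4498 -0.3775  0.1371] -70.07 [ 0. -0. -1.]
0.0311132774980721 [ 0.03646417 -0.41398887 -0.03536468] [-0.01958228 -0.03190889  0.03124456]
```

View pics/w9.png

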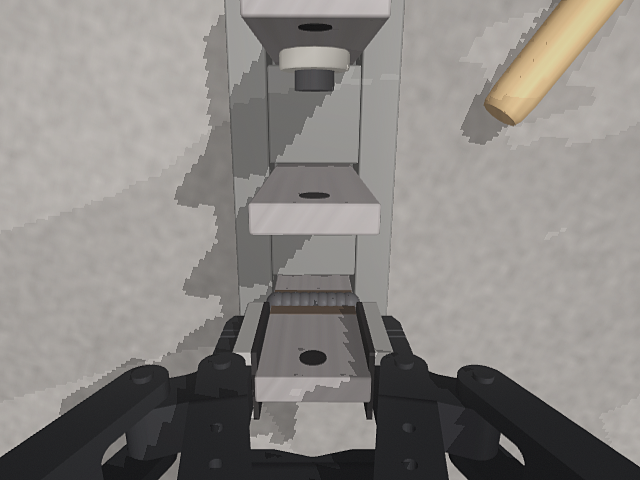

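Gripped. I'll lift straight up and carry it to a viewpoint short of the cross.

Run:
```python
from h import *
s=bot.observe();
plan([.43,.231,.30],down(np.radians(-56)),rows=14,p0=s['position']+[0,0,.14],R0=R.from_rotvec(s['orientation']))
```

```text
dp [-0.0198  0.6085  0.0229] rotvec tool [-0.246 -0.    -0.   ] rows 14 turn/row [-0.018 -0.    -0.   ]
[-0.16, -4.13, -1.35]
[-0.16, -4.11, -1.42]
[-0.16, -4.08, -1.49]
[-0.16, -4.06, -1.56]
[-0.16, -4.03, -1.64]
[-0.16, -4.0, -1.71]
[-0.16, -3.97, -1.78]
[-0.16, -3.94, -1.84]
[-0.16, -3.9, -1.91]
[-0.16, -3.87, -1.98]
[-0.16, -3.84, -2.05]
[-0.16, -3.8, -2.12]
[-0.16, -3.76, -2.18]
[-0.16, -3.72, -2.25]
```

>>> play_rows(steps=[10,-0.5,0,0,0,0,0,10,-1.5,0,0,0,0,0,10,-2,0,0,0,0,0,10,-2.5,0,0,0,0,0,10,-2.5,0,0,0,0,0,10,-3,0,0,0,0,0,10,-2,0,0,0,0,0,10,0,0,0,0,0,0])

```text
time: 18.05
position: [0.4502, -0.3779, 0.28]
orientation: [2.034, 0.353, -2.028]
contact_force: [0.4, -0.3, -1.5]
gripper_width: 0.031
```

Run:
```python
from w import *
s,ci,p,d=wl('w10',[])
print(s['gripper_width'],s['contact_force'],s['moment'])
```

```text
18.05 [ 0.4502 -0.3779  0.28  ] -70.07 [ 0.004 -0.003 -1.   ]
0.030953723752017128 [ 0.43898353 -0.34354826 -1.46348905] [-0.02598827  0.03995168  0.01123766]
```

View pics/w10.png

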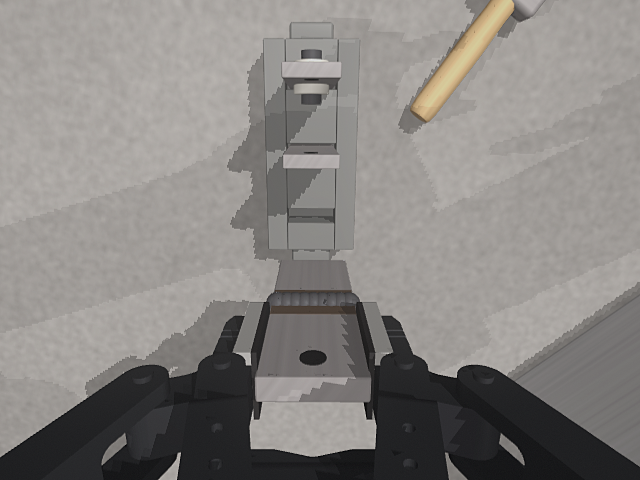

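Clear of the rack: the slot at (311,220) is empty and the neighbours are undisturbed. I'll carry it over.

>>> play_rows(steps=[10,-0.16,-2.1,-0.7,-0.018,0,0,10,-0.16,-4.1,-1.4,-0.018,0,0,10,-0.16,-4.1,-1.5,-0.018,0,0,10,-0.16,-4.1,-1.55,-0.018,0,0,10,-0.16,-4.0,-1.6,-0.018,0,0,10,-0.16,-4.0,-1.7,-0.018,0,0,10,-0.16,-4.0,-1.8,-0.018,0,0,10,-0.16,-3.95,-1.85,-0.018,0,0])

```text
time: 19.1
position: [0.4375, -0.0493, 0.288]
orientation: [1.944, 0.49, -1.949]
contact_force: [-0.3, -0.2, -2.2]
gripper_width: 0.0311
```

>>> play_rows(steps=[10,-0.16,-3.9,-1.9,-0.018,0,0,10,-0.16,-3.9,-2.0,-0.018,0,0,10,-0.16,-3.85,-2.05,-0.018,0,0,10,-0.16,-3.8,-2.1,-0.018,0,0,10,-0.16,-3.75,-2.2,-0.018,0,0,10,-0.16,-3.7,-2.2,-0.018,0,0,10,-0.16,-2.0,-1.1,0,0,0,10,0,0,0,0,0,0])

```text
time: 20.1
position: [0.4252, 0.2337, 0.2991]
orientation: [1.874, 0.583, -1.881]
contact_force: [0.7, -0.2, -1.0]
gripper_width: 0.0309
```

Run:
```python
from w import *
s,ci,p,d=wl('w11',['camera_stand','weld_coupon'])
print(s['gripper_width'],s['contact_force'],s['moment'])
for n,z in (('camera_stand',.010),('lens',.15)):
    for x in spot_point('wrist',n)[:2]: print(n,x,atz(ci,*x['at'],z))
```

```text
20.1 [0.4252 0.2337 0.2991] -55.47 [-0.003 -0.001 -1.   ]
camera_stand 0.93 [250, 0, 383, 106] mean [0.5235 0.2996 0.0103] zmed 0.0104 ang -55.15 rect [523.2 299.7] [ 74.4 100.3] 32.9
weld_coupon 0.95 [254, 254, 371, 403] mean [0.4271 0.2346 0.2385] zmed 0.2482 ang 29.97 rect [428.4 235.6] [ 1.8 31. ] 34.3
weld_coupon 0.26 [567, 267, 639, 367] mean [ 0.488  -0.0497  0.0112] zmed 0.0114 ang 13.03 rect [490.5 -51. ] [99.7 35.8] 9.2
0.030926968825641117 [ 0.69322805 -0.16783007 -1.02043515] [ 0.00277626 -0.00545162 -0.03145706]
camera_stand {'at': [314.5, 43.6], 'conf': 0.84} [0.52753775 0.30304234 0.01      ]
```

View pics/w11.png

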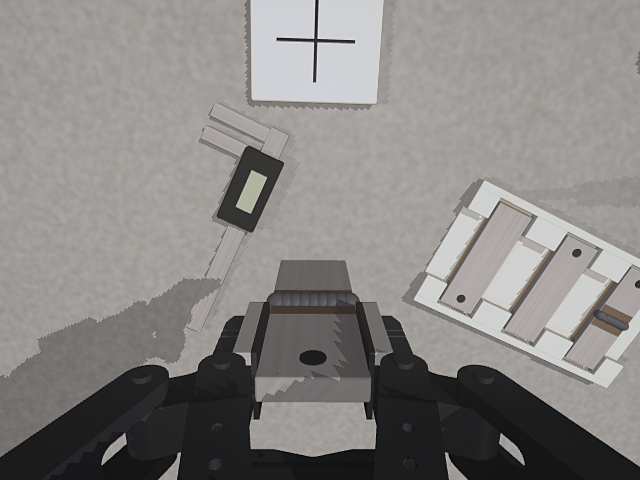

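Cross at pixel (316,41), plate's near edge at row ~104. Computing its position and axis.

Run:
```python
from h import *
z=np.load('pics/w11.npz');p=z['p'].astype(int);d=z['d'];ci=camera_info('wrist');ci['world_to_cam']=z['w']
m=p.max(2)<100; m[95:]=0;m[:,:268]=0;m[:,365:]=0
v,u=np.nonzero(m);print(len(u))
P=np.array([atz(ci,a,b,.01)[:2] for a,b in zip(u,v)])
cr=abs(v-41.5)>8; V=P[cr]; 
def line(Q): c=Q.mean(0); a=np.linalg.svd(Q-c)[2][0]; a=a*np.sign(a[0]); return c,a,np.degrees(np.arctan2(a[1],a[0]))
c1,a1,g1=line(V); H=P[abs(u-316)>8]; c2,a2,g2=line(H)
t=np.linalg.solve(np.stack([a1,-a2],1),c2-c1);X=c1+a1*t[0];print('cross',X,g1,g2)
mm=silhouettes('wrist','camera_stand')[0]['mask'];c=cloud(ci,d,mm);c=c[abs(c[:,2]-.0103)<.003]
r=cv2.minAreaRect((c[:,:2]*1e4).astype(np.float32));print(np.array(r[0])/10,np.array(r[1])/10,r[2])
# held coupon top
m=np.zeros(d.shape,bool);m[360:405,255:372]=1;c=cloud(ci,d,m);zt=np.median(c[:,2]);k=c[abs(c[:,2]-np.percentile(c[:,2],70))<.004]
r=cv2.minAreaRect((k[:,:2]*1e4).astype(np.float32));print('held top',np.percentile(c[:,2],[30,50,70,95]),np.array(r[0])/10,np.array(r[1])/10,r[2])
# verticality: face points between z levels
m=np.zeros(d.shape,bool);m[262:400,280:345]=1;c=cloud(ci,d,m);s=bot.observe();q=c-s['position'];a=np.radians(33.5)
f=q@np.array([np.cos(a),np.sin(a),0])
for lo in np.arange(-.14,-.02,.01):
    w=(q[:,2]>=lo)&(q[:,2]<lo+.01)
    if w.sum()>10: print(lo.round(3),w.sum(),np.median(f[w]).round(4))
```

```text
433
cross [0.52998908 0.3040197 ] 32.8995818337009 -57.11743125480385
[523.12285156 299.77485352] [ 74.44879761 100.09786377] 32.89064407348633
held top [0.26474643 0.26763555 0.26822721 0.26897604] [425.82348633 233.33056641] [14.81326141 33.13817749] 34.069580078125
-0.13 404 0.0039
-0.12 502 0.004
-0.11 549 0.004
-0.1 515 0.0041
-0.09 359 0.0073
-0.08 1183 0.0045
-0.07 876 0.0042
-0.06 993 0.0042
-0.05 1121 0.0043
-0.04 2416 0.0033
```

Run:
```python
from h import *
plan([.530,.304,.231],down(np.radians(-57.1)),rows=6)
```

```text
dp [ 0.104   0.0723 -0.0698] rotvec tool [ 0.024  0.    -0.   ] rows 6 turn/row [ 0.004  0.    -0.   ]
[1.16, -0.02, -2.11]
[1.16, -0.03, -2.11]
[1.16, -0.04, -2.11]
[1.16, -0.04, -2.11]
[1.16, -0.05, -2.11]
[1.16, -0.06, -2.11]
```

>>> play_rows(steps=[10,0.5,0,-1.1,0.004,0,0,10,1,-0.04,-2.2,0.004,0,0,10,1,-0.05,-2.6,0.004,0,0,10,1.5,-0.05,-2.6,0.004,0,0,10,1.5,-0.05,-2.4,0.004,0,0,10,1.0,-0.05,-1.2,0.004,0,0,10,0.5,0,-0.55,0,0,0,10,0,0,0,0,0,0])

```text
time: 21.4
position: [0.5296, 0.3047, 0.2307]
orientation: [1.894, 0.561, -1.895]
contact_force: [-0.1, 0.0, -2.1]
gripper_width: 0.0311
```

>>> play_rows(steps=[10,0,0,0,0,0,0,10,0,0,0,0,0,0,10,0,0,0,0,0,0,10,0,0,0,0,0,0,10,0,0,0,0,0,0,10,0,0,0,0,0,0,10,0,0,0,0,0,0,10,0,0,0,0,0,0])

```text
time: 22.4
position: [0.5297, 0.3049, 0.2309]
orientation: [1.894, 0.561, -1.895]
contact_force: [-0.3, 0.4, -1.2]
gripper_width: 0.0314
```

Run:
```python
from w import *
s,ci,p,d=wl('w12',['weld_coupon'])
print(s['gripper_width'],s['contact_force'],abs(s['qd']).max())
plan([.530,.304,.231],down(np.radians(-57.1)),rows=1)
for n,z in (('weld_middle',.15),('lens',.15)):
    for x in spot_point('wrist',n)[:1]: print(n,x,atz(ci,*x['at'],z))
p,d=get_image('scene');save('s12',p);ci=camera_info('scene');save('s12z',cv2.resize(p[140:290,370:560],None,fx=4,fy=4,interpolation=cv2.INTER_CUBIC))
r=silhouettes('scene','weld_coupon')
for x in r[:2]: print(x['conf'],x['box'],cloud(ci,d,x['mask']).mean(0))
for n,z in (('weld_middle',.15),('lens',.15),('focus',.15)):
    for x in spot_point('scene',n)[:1]: print(n,x,atz(ci,*x['at'],z))
p,d=get_image('top');ci=camera_info('top');save('t12',p)
for n,z in (('flat_middle',.008),('lens',.15)):
    for x in spot_point('top',n)[:1]: print(n,x,atz(ci,*x['at'],z))
```

```text
22.4 [0.5297 0.3049 0.2309] -57.01 [-0. -0. -1.]
weld_coupon 0.64 [253, 258, 373, 402] mean [0.5326 0.3062 0.1718] zmed 0.18 ang -56.97 rect [533.2 306.7] [ 1.9 31.3] 33.0
0.03138023424012948 [-0.28484092  0.37094215 -1.16837806] 0.0012781240658513477
dp [ 0.0003 -0.0009  0.    ] rotvec tool [ 0.002 -0.    -0.   ] rows 1 turn/row [ 0.002 -0.    -0.   ]
[-0.0, 0.09, 0.02]
weld_middle {'at': [313.8, 309.9], 'conf': 0.7} [0.53030055 0.30426957 0.15      ]
lens {'at': [310.9, 267.4], 'conf': 0.23} [0.54423913 0.3146589  0.15      ]
weld_middle {'at': [425.3, 176.5], 'conf': 0.41} [0.53270649 0.3097199  0.15      ]
lens {'at': [471.6, 193.4], 'conf': 0.89} [0.63767463 0.37459805 0.15      ]
focus {'at': [422.0, 189.4], 'conf': 0.28} [0.57109083 0.27275394 0.15      ]
flat_middle {'at': [286.5, 288.8], 'conf': 0.88} [0.47292571 0.07893705 0.008     ]
lens {'at': [144.9, 208.3], 'conf': 0.81} [0.63624694 0.37067029 0.15      ]
```

View pics/w12.png

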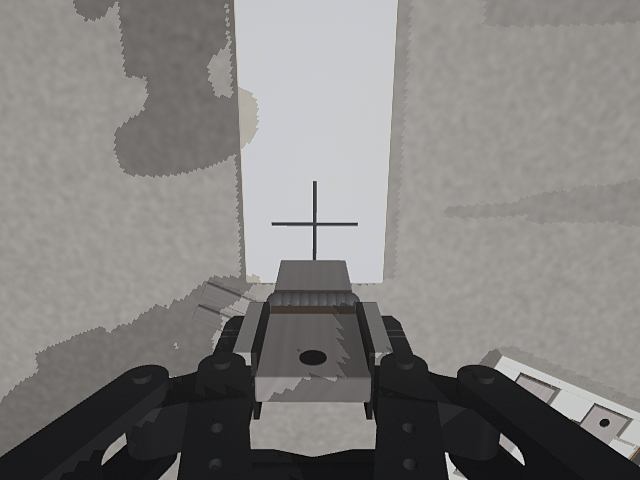

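View pics/s12z.png

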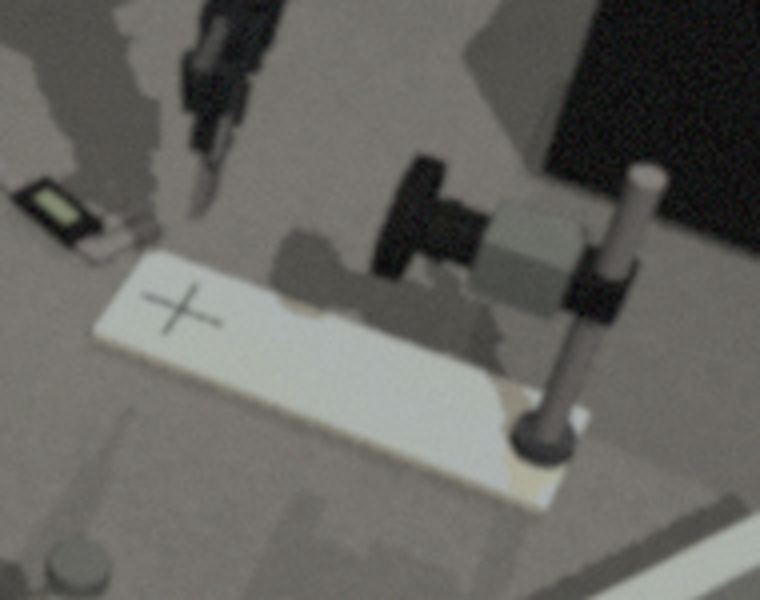

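View pics/t12.png

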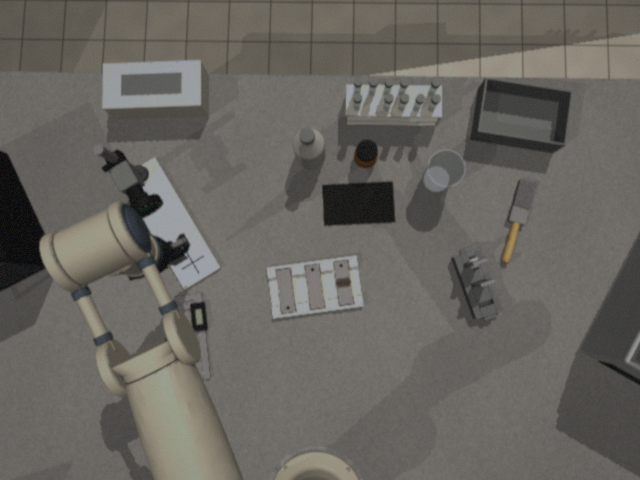

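The weld faces the lens, and the lens spot points minus 126 mm along the stand's axis give a focus of about (0.531, 0.304), against the TCP at (0.530, 0.305). The coupon is steady, so I'm handing in.

```bash
python3 -c "
from cell import job_done; print(job_done())"
```

```text
the job is handed in; nothing more can be done
None
```

I moved the mat's coupon into the empty tray compartment. I then lifted the welded coupon out of the rack, and the arm is holding it at the inspection camera. I handed the job in at about 23 s; no verdict is reported, so the checks below are my own measurements.

- **Mat coupon:** in the wrist view it lies flat, at (468.4, 81.2) mm and 8.9°. I measured the liner at about (468.6, 81.1) mm and 9°. The top of the coupon is at 12.3 mm, where 12 mm is expected. The network's spot point in the top picture was about 4–5 mm off this; I trusted the wrist view.
- **Welded coupon:**
  - **Grip:** it is held by its edges at 60 N, upright with the hole at the top.
  - **Middle:** it is at about (0.530, 0.305, 0.150) m. The focus is at (0.530, 0.304) m from the cross and (0.531, 0.304) m from the lens, so they agree to about 2 mm.
  - **Facing:** the weld faces the lens, square to within about 0.1°. The last reading showed the arm still, with joint speeds at about 0.001 rad/s.
- **Disagreement:** the network's "focus" spot in the scene picture was about 50 mm off, at low confidence (0.28), so I ignored it. Its "lens" spot in the wrist picture (0.23) was also wrong, because the lens is not in that view.
- **Other things:** in the last top picture the other coupons and bench things appear where they were. No force reading showed any contact with the camera or its stand.

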